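# Tip the float balls from the measuring jug into the water bath

## Robot

A 6-joint arm with a two-finger parallel gripper is mounted at the origin on the work surface. World frame = base frame: x ahead of the robot, y to its left, z up, the work surface at z = 0. Lengths are in m, angles in rad, forces in N, time in s.
With the tool pointing down it reaches from about 0.3 to 0.875 m from the base axis. Payload 6.4 kg.
Tool frame: the origin (TCP) lies midway between the tips of the shut fingers; the grasp point (between the pads) lies 19 mm behind it; z points along the fingers, y is the line along which they close (so a half turn about z gives the same grasp; the last joint's range is limited). The gripper opens to 85 mm and grips with 20 to 120 N. Pads are 22 mm wide; open, the fingers measure 114 mm over their backs; the gripper's body (76 mm by 85 mm) begins 54 mm behind the grasp point. The pads swing forward as they close: fully open they stand 13 mm farther back than shut.
Start: joints at [0.986, 0.181, 1.607, -0, 1.354, -0.206], TCP at [0.213, 0.534, 0.231] pointing down, gripper open.
Joint ranges: [-2.99, 2.99], [-0.89, 2.07], [0.3, 2.58], [-1.14, 4.28], [0, 2.63], [-3.12, 3.12]. Speed limits (rad/s): [2.57, 2.57, 3.01, 3.14, 3.14, 3.14].

## Interface

Orientations are given as a unit quaternion [w, x, y, z].
In Python, from bench import status, camera, ctrl gives the robot as it stands. The module is installed in compiled form; this text tells all that it offers.
- The arm moves only by the shell command python3 -m handwheel 'ROWS'. ROWS is JSON, a list that holds one entry, the list of rows, each a list of 7 numbers: the opening, from -1 (shut) to 1 (fully open), then the shift along the tool's x, y, z in cm, then the turn, a rotation vector about the tool's x, y, z in degrees. A call has 1 to 10 rows; each row is the pose to reach, as a shift and turn from the pose commanded when the call began, along the tool's axes at that moment; what a row does not reach only later rows make up. A row lasts 1/8 s, in which the tool goes at most 62.5 mm and 10.7 degrees, less where a joint would pass 70% of its speed; a pose out of reach is approached as far as the arm can. A call with a gripper value outside its range is refused whole. The fingers move at their own pace and stop on an object; the grip force is fixed at half the most. Time passes only in rows, so rows that repeat a pose let the fingers close. It gives the time, the measured TCP pose, the force, the opening and the grip force at its end, in the units of the state.
- status.get_obs(): the state, without advancing time (a new reading comes with each control period).
- camera(name): name is "side" or "top"; returns a dict with "frame" (420x560x3 uint8, blue, green, red), "depth" (420x560 float32, m along the optical axis (not along the pixel's ray), 0 where there is no reading), "fx", "fy", "cx", "cy" (pixels), "dist" ([k1, k2, p1, p2, k3] as OpenCV has them; the pictures are not rectified), "extrinsics" (4x4, takes a point from camera to world coordinates). Camera axes: x right, y down, z forward; pixel columns grow to the right and rows downward; lengths in m; the calibration is good to about 2 mm. A picture is of the moment at which its call begins.
- ctrl.hand_in(): hands the job in; it is judged then, once.
The state is a dict: "time_s": time; "q": joint angles; "dq": joint speeds; "joint_efforts": joint torques, N m; "eef_pos": TCP position; "eef_rot": TCP orientation; "wrist_force": force on the tool from outside, world axes, zero at the start; "torque": the same for the moment, N m; "opening": opening from 0.0 (shut) to 1.0 (fully open); "grasp_force": force on a finger pad.
Only numpy, scipy, OpenCV 4.12 (cv2) and the standard library are available. Lean on these libraries where they do the work, as an engineer would, in place of code of your own. Each camera call takes 0.05 s, during which the arm holds its last target. There are 200 camera calls.

## Task

Put the float balls in the water bath: take the measuring jug, turn it so that its spout faces the open bath, and tip all four balls out over the spout, held low over the well. Then stand the empty jug upright on the bench again, setting it down without dropping it, and close the bath's lid fully without slamming it. Do not disturb the sample cups, the bottle and the canister.

Things in the scene. Friction and masses are not known exactly. Their poses are not given: they have to be found in the camera images.
- jug: Milky white round plastic measuring jug, 150 mm tall, 92 mm across the foot widening evenly to 134 mm at the rim, wall 3 mm, about 160 g. Origin: centre of its underside; z up its axis, x towards the spout, handle on the -x side. Four loose balls lie in one layer on its floor; they stay in below about 75 degrees of tipping and have all rolled out at about 100.
- jug_spout (a point): Lip of the jug's spout: the outermost point of the rim, 91 mm from the jug's axis on its +x side, 150 mm above its underside. The spout is a rounded channel about 60 mm wide that swells out of the upper 55 mm of the wall and stands 24 mm out beyond the round rim.
- jug_grip (a point): Middle of the upright, flat-sided bar of the jug's handle, 98 mm from the jug's axis on its -x side, 90 mm above the underside. The bar is 84 mm tall, 12 mm thick along the jug's x and 18 mm wide along its y (the way to pinch it); a gap of about 34 mm lies between it and the wall; two arms as wide as the bar join its ends to the wall.
- bath_well (a point): Centre of the mouth of the water bath's dry steel well, level with its rim 150 mm above the bench. The well is 155 mm along x, 160 mm along y, 85 mm deep. The bath is a fixed white box with its axes along the world's; its outer sides lie 105 mm from this point at +y and -y, its front (control panel) 132.5 mm at -x, its back 97.5 mm at +x.
- lid (a joint): Hinge of the bath's lid, rad: 0 closed flat on the rim, pi/2 upright; it starts open, about upright; stop at 1.9. The hinge is stiff: the lid stays where it is left and moves with 1 to 5 N at its edge. Steel plate 175 mm long from the hinge, 176 mm wide, 8 mm thick; a black bar grip (92 mm along y, 20 mm wide) across the middle of its outer face reaches 29 mm off that face.
- lid_hinge (a point): Middle of the lid's hinge line, at the back (+x) of the well, 150 mm above the bench; the line runs along world y. With the lid at angle q the plate runs from here 175 mm along (-cos q, 0, sin q); its outer face lies 8 mm off the hinge line towards (sin q, 0, cos q).
- lid_edge (a point): Middle of the lid's free edge, on its outer face, 175 mm from the hinge line.
- ball0: Centre of a hollow grey plastic float ball, 34 mm in diameter, 12 g; one of four alike, all in the jug at the start.
- ball1: Centre of a hollow grey plastic float ball, 34 mm in diameter, 12 g; one of four alike, all in the jug at the start.
- ball2: Centre of a hollow grey plastic float ball, 34 mm in diameter, 12 g; one of four alike, all in the jug at the start.
- ball3: Centre of a hollow grey plastic float ball, 34 mm in diameter, 12 g; one of four alike, all in the jug at the start.
- cup0: Closed sample cup with a screw cap, 65 mm in diameter, 72 mm tall. Origin: centre of its underside. To be left alone.
- cup1: Closed sample cup with a screw cap, 65 mm in diameter, 72 mm tall. Origin: centre of its underside. To be left alone.
- cup2: Closed sample cup with a screw cap, 65 mm in diameter, 72 mm tall. Origin: centre of its underside. To be left alone.
- cup3: Closed sample cup with a screw cap, 65 mm in diameter, 72 mm tall. Origin: centre of its underside. To be left alone.
- tube_rack: Fixed aluminium rack of blue-capped tubes, on the side of the bench opposite the bath: 78 mm along x, 252 mm along y, 98 mm high. Origin: centre of its underside. Only in the way.
- reagent: White plastic bottle, 60 mm in diameter, 150 mm tall. Origin: centre of its underside. To be left alone.
- canister: Dark steel cylinder, 52 mm in diameter, 105 mm tall. Origin: centre of its underside. To be left alone.

How it is judged:
By the outcome, as a careful person would: the job done as asked, in the order asked, and still so for the second after the job is handed in, with the robot touching nothing.
It also fails if it takes over 72 s, if anything falls off the work surface, if the arm or the gripper's body presses on something with over 40 N, if the wrist force passes 120 N, or if a joint passes its speed limit or range.

## Working session

There is one attempt and no reset: what is moved stays moved. The work goes in short steps, Python scripts to look and compute and a shell command to move; the robot and the scene stay as the last step left them, time stands still between calls to the robot, and variables do not carry over. Pictures are saved under pics/ and viewed, at most 10 in all, crops included, and the job is handed in when it is done.

```bash
mkdir -p pics
cat > h.py <<'E'
import numpy as np,cv2,json
from scipy.spatial.transform import Rotation as R
from bench import status,camera,ctrl
def pts(c):
    h,w=c['depth'].shape
    K=np.array([[c['fx'],0,c['cx']],[0,c['fy'],c['cy']],[0,0,1.]])
    u,v=np.meshgrid(np.arange(w,dtype=float),np.arange(h,dtype=float))
    n=cv2.undistortPoints(np.stack([u,v],-1).reshape(-1,1,2),K,np.array(c['dist'],float)).reshape(h,w,2)
    d=c['depth'].astype(float)
    P=np.dstack([n*d[...,None],d])
    E=np.array(c['extrinsics'])
    P=P@E[:3,:3].T+E[:3,3]; P[d==0]=np.nan
    return P
def tcp():
    o=status.get_obs(); w=o['eef_rot']
    return np.array(o['eef_pos']),R.from_quat([w[1],w[2],w[3],w[0]])
E
python3 - <<'E'
from h import *
for n in('side','top'):
    c=camera(n); cv2.imwrite(f'pics/{n}0.png',c['frame']); np.savez(f'pics/{n}0.npz',P=pts(c),f=c['frame'])
    E=np.array(c['extrinsics']);print(n,c['fx'],E.round(3).tolist())
p,r=tcp();print(p,r.as_matrix().round(3).tolist(),status.get_obs()['time_s'])
E
```

```text
side 506.88385224378646 [[0.911, -0.298, 0.285, 0.164], [-0.412, -0.678, 0.609, -0.923], [0.012, -0.672, -0.74, 1.238], [0.0, 0.0, 0.0, 1.0]]
top 528.3804310236737 [[0.02, -0.998, 0.06, 0.469], [-1.0, -0.02, 0.006, -0.014], [-0.005, -0.06, -0.998, 1.879], [0.0, 0.0, 0.0, 1.0]]
[0.21233287 0.53381818 0.23045521] [[-0.929, 0.37, -0.001], [0.37, 0.929, -0.001], [0.0, -0.002, -1.0]] 0.1
```

View pics/side0.png

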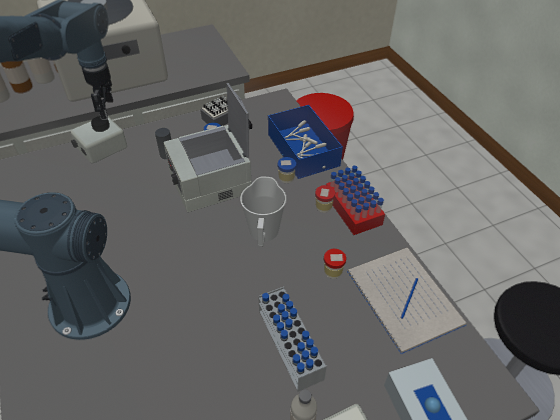

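View pics/top0.png

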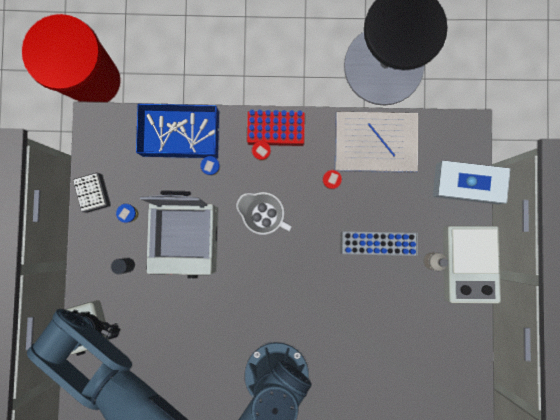

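The top view shows the jug at about (264,213), with its spout towards the upper left (240,203) and its handle at the lower right (287,227). The bath well is at about (181,235), with the lid up at (175,200). The cups are at (210,166), (126,213), (261,150) and (332,179), the canister at (122,265), the bottle at (436,262) and the rack at (380,243).

Run:
```python
from h import *
d=np.load('pics/top0.npz');P=d['P'];f=d['f'].astype(int)
def reg(name,u0,u1,v0,v1,z0,z1):
    q=P[v0:v1,u0:u1].reshape(-1,3); q=q[(q[:,2]>z0)&(q[:,2]<z1)]
    print(name,len(q),'med',np.median(q,0).round(3),'min',q.min(0).round(3),'max',q.max(0).round(3)) if len(q) else print(name,0)
    return q
q=reg('jug rim',228,300,185,240,.138,.165)
# rim circle
xy=q[:,:2].astype(np.float32)
c,r=cv2.minEnclosingCircle(xy);print('enc',c,r)
reg('jug low',228,300,185,240,.01,.05)
h=reg('handle',278,300,215,240,.1,.14); reg('handle2',282,300,218,240,.02,.16)
reg('bath rim',140,222,190,285,.14,.16)
reg('lid',135,222,180,215,.165,.5)
reg('lidtop',135,222,180,215,.29,.5)
for n,b in dict(cupA=(198,222,155,178),cupB=(115,138,203,224),cupC=(250,272,141,161),cupD=(322,344,169,191)).items(): reg(n,*b,.06,.08)
reg('can',108,136,255,276,.09,.12);reg('reag',424,450,250,275,.02,.2);reg('rack',338,422,228,260,.02,.12)
reg('gray box',135,222,100,160,.02,.2)
# rim points polar about approx
np.set_printoptions(suppress=True)
m=(P[...,2]>.1)&(P[...,2]<.17);m[:, :225]=0;m[:,302:]=0;m[:183]=0;m[242:]=0
print(np.argwhere(m).shape)
cv2.imwrite('pics/jug.png',cv2.resize(np.hstack([d['f'][180:245,225:305],np.dstack([np.clip(np.nan_to_num(P[180:245,225:305,2])*1500,0,255).astype(np.uint8)]*3)]),None,fx=5,fy=5,interpolation=0))
```

```text
jug rim 318 med [0.57  0.078 0.148] min [ 0.489 -0.023  0.138] max [0.624 0.143 0.158]
enc (0.5581913590431213, 0.05822046101093292) 0.08970539271831512
jug low 510 med [0.559 0.054 0.03 ] min [ 0.471 -0.068  0.01 ] max [0.663 0.181 0.05 ]
handle 73 med [ 0.518 -0.02   0.13 ] min [ 0.501 -0.04   0.105] max [0.551 0.004 0.14 ]
handle2 65 med [ 0.514 -0.023  0.131] min [ 0.501 -0.04   0.052] max [ 0.539 -0.01   0.153]
bath rim 2158 med [0.408 0.325 0.149] min [0.35 0.22 0.14] max [0.581 0.431 0.16 ]
lid 658 med [0.583 0.323 0.275] min [0.576 0.238 0.165] max [0.616 0.41  0.335]
lidtop 299 med [0.585 0.325 0.319] min [0.58  0.238 0.29 ] max [0.597 0.409 0.335]
cupA 277 med [0.721 0.245 0.071] min [0.69  0.214 0.061] max [0.757 0.283 0.08 ]
cupB 274 med [0.552 0.525 0.071] min [0.522 0.493 0.061] max [0.583 0.559 0.08 ]
cupC 283 med [0.776 0.068 0.071] min [0.745 0.036 0.061] max [0.808 0.103 0.08 ]
cupD 269 med [ 0.681 -0.179  0.071] min [ 0.649 -0.211  0.06 ] max [ 0.712 -0.147  0.08 ]
can 199 med [0.371 0.529 0.105] min [0.344 0.506 0.09 ] max [0.394 0.557 0.116]
reag 464 med [ 0.407 -0.528  0.093] min [ 0.362 -0.579  0.02 ] max [ 0.446 -0.504  0.16 ]
rack 1681 med [ 0.465 -0.34   0.076] min [ 0.425 -0.467  0.021] max [ 0.503 -0.215  0.112]
gray box 1863 med [0.856 0.369 0.047] min [0.74  0.222 0.02 ] max [0.928 0.495 0.102]
(716, 2)
```

View pics/jug.png

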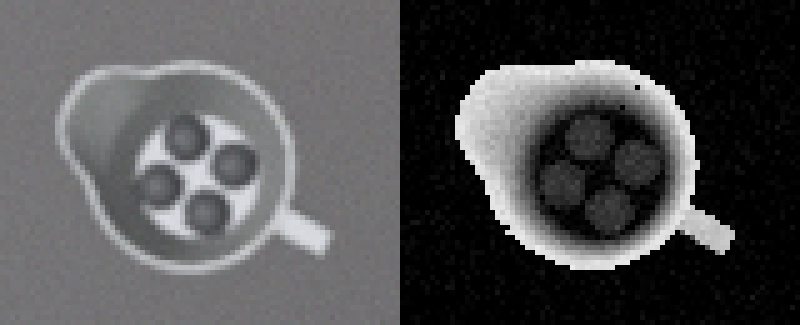

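The crop shows the round rim centred near (190,165), the spout tip near (58,110) and the handle end near (315,240), with four balls inside.

```bash
cat >> h.py <<'E'
def tool(yaw,pitch,flip=False):
    "tool z at yaw, pitched down by pitch (deg); tool y horizontal"
    y,p=np.radians([yaw,pitch]); z=np.array([np.cos(y)*np.cos(p),np.sin(y)*np.cos(p),-np.sin(p)])
    yy=np.array([-np.sin(y),np.cos(y),0])*(-1 if flip else 1)
    return R.from_matrix(np.column_stack([np.cross(yy,z),yy,z]))
def rows(pos,rot):
    p,r=tcp(); s=r.inv().apply(np.array(pos)-p)*100; t=np.degrees((r.inv()*rot).as_rotvec())
    print('row',s.round(1).tolist(),t.round(1).tolist())
def wrist(q1,s,rot):
    a=(R.from_euler('ZY',[q1,s]).inv()*rot).as_euler('ZYZ'); return [a[0],a[1],(a[2]-np.pi/2+np.pi)%(2*np.pi)-np.pi]
E
python3 - <<'E'
from h import *
d=np.load('pics/top0.npz');P=d['P'];E=np.array(camera('top')['extrinsics'])
C=E[:3,3]
def at(u,v,z):
    q=np.nanmedian(P[int(v)-1:int(v)+2,int(u)-1:int(u)+2].reshape(-1,3),0); 
    # refine to ray through pixel via neighbours: use bench-plane local scaling
    return (C+(q-C)*(z-C[2])/(q[2]-C[2])).round(4)
print('spout',at(237,203,.15),'h end',at(289,228,.132))
# rim fit: outermost pixels of jug with z>.13 projected to z=.15
m=np.zeros(P.shape[:2],np.uint8);s=P[185:240,228:284,2];m[185:240,228:284]=(s>.1)&(s<.17)
c=max(cv2.findContours(m,0,cv2.CHAIN_APPROX_NONE)[0],key=len)[:,0]
X=[]
for u,v in c:
    q=P[v,u]; X.append((C+(q-C)*(.15-C[2])/(q[2]-C[2]))[:2])
X=np.array(X);print(len(X))
from scipy.optimize import least_squares
o=least_squares(lambda p:np.hypot(*(X-p[:2]).T)-.067,[.558,.05],loss='soft_l1',f_scale=.003).x
rr=np.hypot(*(X-o).T);print('centre',o,'max r',rr.max(),np.median(rr))
a=np.degrees(np.arctan2(*(X-o)[:,::-1].T));k=rr>.08;print('spout ang',a[k].mean(),a[k].min(),a[k].max())
q=P[212:242,280:300].reshape(-1,3);q=q[(q[:,2]>.115)&(q[:,2]<.145)];q=q[np.hypot(*(q[:,:2]-o).T)>.075];h=q.mean(0);print('handle',h,len(q),np.degrees(np.arctan2(*(o-h[:2])[::-1])),np.hypot(*(q[:,:2]-o).T).max())
# lid angle
L=P[180:215,135:222].reshape(-1,3);L=L[(L[:,2]>.17)&(L[:,2]<.4)]
for yaw in(62,):
  for fl in(0,1):
    for p in(10,30,90,110):print(yaw,fl,p,np.round(wrist(0.1,1.9,tool(yaw,p,fl)),2))
for fl in(0,1):
  for p in(20,60,100,120):print('pour',fl,p,np.round(wrist(.45,1.6,tool(90,p,fl)),2))
E
```

```text
spout [0.5859 0.139  0.15  ] h end [ 0.5076 -0.0332  0.132 ]
134
centre [0.55743931 0.05613875] max r 0.09152656597959533 0.06921183392205338
spout ang 45.942507757016784 -122.3784139135592 83.9742166080005
handle [ 0.51499491 -0.0245261   0.13059546] 53 62.24745700462878 0.10684999030269127
62 0 10 [1.59 0.96 2.86]
62 0 30 [1.16 0.91 3.12]
62 0 90 [ 0.    1.24 -2.55]
62 0 110 [-0.29  1.45 -2.49]
62 1 10 [ 1.59  0.96 -0.28]
62 1 30 [ 1.16  0.91 -0.02]
62 1 90 [0.   1.24 0.59]
62 1 110 [-0.29  1.45  0.65]
pour 0 20 [ 1.2   1.14 -3.01]
pour 0 60 [ 0.48  1.33 -2.76]
pour 0 100 [-0.16  1.62 -2.69]
pour 0 120 [-0.48  1.76 -2.73]
pour 1 20 [1.2  1.14 0.13]
pour 1 60 [0.48 1.33 0.38]
pour 1 100 [-0.16  1.62  0.45]
pour 1 120 [-0.48  1.76  0.41]
```

Run:
```python
from h import *
T=tool(63,30,1);z=T.as_matrix()[:,2];g=np.array([.5129,-.0312,.09])
G=g+.019*z;A=G-.12*z
p,r=tcp();rows([.21,.53,.36],r)
rows(A+[0,0,.18],T);rows(A,T);rows(G,T)
print(A,G,wrist(-.1,1.7,T))
```

```text
row [0.1, -0.5, -12.9] [0.0, 0.0, 0.0]
row [-48.0, -50.1, -8.9] [-49.5, 45.1, 85.6]
row [-48.0, -50.1, 9.1] [-49.5, 45.1, 85.6]
row [-49.0, -39.7, 15.0] [-49.5, 45.1, 85.6]
[ 0.4731901  -0.10913506  0.1405    ] [ 0.52037018 -0.01653895  0.0805    ] [np.float64(1.0570911113881862), np.float64(1.185351013245271), np.float64(0.07376462110966919)]
```

```bash
python3 -m handwheel '[[[1,0,0,-6,0,0,0],[1,0,0,-13,0,0,0],[1,-48,-50,-10,-49.5,45.1,85.6],[1,-48,-50,-10,-49.5,45.1,85.6],[1,-48,-50,-10,-49.5,45.1,85.6],[1,-48,-50,-10,-49.5,45.1,85.6],[1,-48,-50,-10,-49.5,45.1,85.6],[1,-48,-50,-10,-49.5,45.1,85.6],[1,-48,-50,-10,-49.5,45.1,85.6],[1,-48,-50,-10,-49.5,45.1,85.6]]]'
python3 - <<'E'
from h import *
T=tool(63,30,1);z=T.as_matrix()[:,2];g=np.array([.5129,-.0312,.09])
G=g+.019*z;A=G-.12*z
rows(A+[0,0,.15],T);rows(A,T);o=status.get_obs();print(np.round(o['q'],3))
E
```

```text
time_s: 1.4
eef_pos: [0.39, 0.099, 0.3385]
eef_rot: [-0.208, 0.644, 0.654, 0.338]
wrist_force: [1.3, 0.2, -0.0]
opening: 0.999
grasp_force: 0.0
row [-18.7, 8.6, -10.1] [-12.8, 11.8, 22.1]
row [-29.3, 6.0, 0.2] [-12.8, 11.8, 22.1]
[-0.693 -0.356  2.088  0.729  1.786 -0.687]
```

```bash
python3 -m handwheel '[[[1,-18.7,8.6,-10.1,-12.8,11.8,22.1],[1,-18.7,8.6,-10.1,-12.8,11.8,22.1],[1,-18.7,8.6,-10.1,-12.8,11.8,22.1],[1,-18.7,8.6,-10.1,-12.8,11.8,22.1],[1,-18.7,8.6,-10.1,-12.8,11.8,22.1],[1,-18.7,8.6,-10.1,-12.8,11.8,22.1],[1,-24.5,7.2,-4.5,-12.8,11.8,22.1],[1,-24.5,7.2,-4.5,-12.8,11.8,22.1],[1,-24.5,7.2,-4.5,-12.8,11.8,22.1]]]'
python3 - <<'E'
from h import *
T=tool(63,30,1);z=T.as_matrix()[:,2];g=np.array([.5129,-.0312,.09])
G=g+.019*z;A=G-.12*z
rows(A,T);rows(G,T);o=status.get_obs();print(np.round(o['q'],3))
c=camera('side');cv2.imwrite('pics/s1.png',c['frame'][150:330,160:400].repeat(3,0).repeat(3,1))
E
```

```text
time_s: 2.52
eef_pos: [0.474, -0.1055, 0.2086]
eef_rot: [-0.264, 0.737, 0.455, 0.425]
wrist_force: [0.5, -0.5, 0.9]
opening: 0.997
grasp_force: 0.0
row [-6.1, 0.1, 3.1] [-0.5, 0.0, 0.1]
row [-6.1, 0.2, 15.1] [-0.5, 0.0, 0.1]
[-1.027  0.263  1.927  0.824  1.658 -0.805]
```

View pics/s1.png

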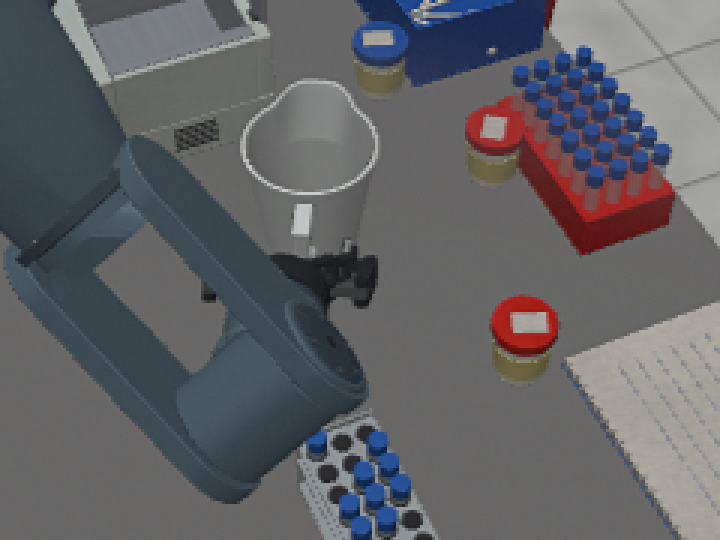

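The picture shows the gripper aligned with the handle at crop (300,225). The wrist is close to the rack's near corner at (340,415), so I'll check the clearance before lowering.

```bash
cat > kin.py <<'E'
from h import *
from scipy.optimize import least_squares
D=[([0.986,0.181,1.607,0,1.354,-0.206],[.2123,.5338,.2305]),([-0.693,-0.356,2.088,0.729,1.786,-0.687],[0.39,0.099,0.3385]),([-1.027,0.263,1.927,0.824,1.658,-0.805],[.474,-.1055,.2086])]
def fk(q,L):
    d,a,b,c,e=L; B=R.from_euler('z',q[0]);S=q[1]+q[2]
    w=B.apply([e+a*np.sin(q[1])+b*np.sin(S),0,d+a*np.cos(q[1])+b*np.cos(S)])
    T=R.from_euler('ZYZYZ',[q[0],S,q[3],q[4],q[5]+np.pi/2]) if 0 else R.from_euler('ZY',[q[0],S])*R.from_euler('ZYZ',[q[3],q[4],q[5]+np.pi/2])
    return w,w+T.apply([0,0,c]),T
def res(L): return np.concatenate([fk(q,L)[1]-p for q,p in D])
s=least_squares(res,[.3,.4,.4,.2,0]);L=s.x
if __name__=='__main__':
    print(L.round(4),res(L).round(4))
    q=status.get_obs()['q'];print('wrist now',fk(q,L)[0])
    T=tool(63,30,1);z=T.as_matrix()[:,2]
    G=np.array([.5129,-.0312,.09])+.019*z;print('wrist at grasp',G-L[3]*z,'pre',G-(L[3]+.12)*z)
E
python3 kin.py
```

```text
[ 0.3917  0.3986  0.5575  0.4644 -0.0276] [ 0.1125 -0.0432 -0.0313 -0.0188 -0.0144  0.0193 -0.0206  0.0119  0.012 ]
wrist now [ 0.27448249 -0.45402517  0.45439747]
wrist at grasp [ 0.33777129 -0.37490944  0.31271525] pre [ 0.29059122 -0.46750555  0.37271525]
```

Run:
```python
from h import *
import itertools
from scipy.optimize import least_squares
D=[([0.986,0.181,1.607,0,1.354,-0.206],[.2123,.5338,.2305]),([-0.693,-0.356,2.088,0.729,1.786,-0.687],[0.39,0.099,0.3385]),([-1.027,0.263,1.927,0.824,1.658,-0.805],[.474,-.1055,.2086])]
T=tool(63,30,1);print('want z',T.as_matrix()[:,2])
q=D[2][0]
for s4 in(1,-1):print(s4,(R.from_euler('ZY',[q[0],q[1]+q[2]])*R.from_euler('ZYZ',[s4*q[3],q[4],q[5]])).as_matrix()[:,2].round(3))
for name,M in(('4th along x-ish: yaw wrist',None),):
  # UR style: q4 pitch?, sums
  s=q[1]+q[2]
  for a in itertools.product(['x','y','z'],repeat=3):
    pass
```

```text
want z [ 0.39316731  0.77163428 -0.5       ]
1 [ 0.386  0.775 -0.501]
-1 [-0.866  0.019 -0.501]
```

```bash
sed -i 's/\[e+a\*np.sin(q\[1\])+b\*np.sin(S),0,/[a*np.sin(q[1])+b*np.sin(S),e,/' kin.py; python3 kin.py
```

```text
[0.2826 0.3921 0.4916 0.3349 0.1104] [-0.0005 -0.0139 -0.003   0.0035  0.0011  0.0033  0.0095 -0.0076 -0.0003]
wrist now [ 0.35453788 -0.37301996  0.3770953 ]
wrist at grasp [ 0.38870478 -0.27494684  0.24794195] pre [ 0.3415247  -0.36754296  0.30794195]
```

```bash
python3 -m handwheel '[[[1,-3,0,1.5,-0.5,0,0],[1,-6.1,0.1,3.1,-0.5,0,0],[1,-6.1,0.1,3.1,-0.5,0,0],[1,-6.1,0.1,6,-0.5,0,0],[1,-6.1,0.1,9,-0.5,0,0],[1,-6.1,0.2,10,-0.5,0,0],[1,-6.1,0.2,10,-0.5,0,0]]]'
python3 - <<'E'
from h import *
T=tool(63,30,1);z=T.as_matrix()[:,2];g=np.array([.5129,-.0312,.09])
G=g+.019*z
rows(G,T)
c=camera('side');cv2.imwrite('pics/s2.png',c['frame'][170:290,200:360].repeat(5,0).repeat(5,1))
E
```

```text
time_s: 3.45
eef_pos: [0.5016, -0.058, 0.1067]
eef_rot: [-0.259, 0.738, 0.454, 0.427]
wrist_force: [0.9, -0.7, -0.8]
opening: 1.001
grasp_force: 0.0
row [0.0, -0.2, 5.2] [0.1, 0.1, 0.3]
```

View pics/s2.png

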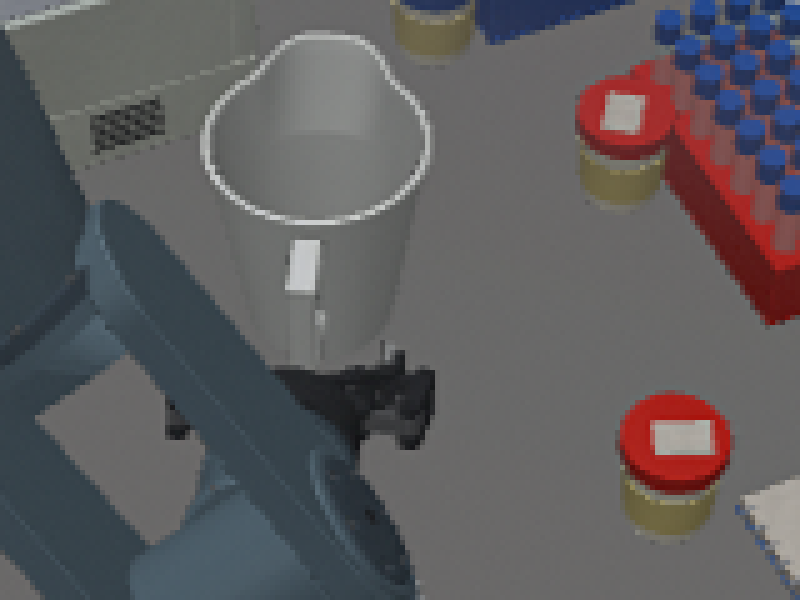

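The handle bar at (305,320) is centred between the fingers, which are at (178,420) and (425,400). I'll advance and close.

```bash
python3 -m handwheel '[[[1,0,-0.2,2,0,0,0.3],[1,0,-0.2,4,0,0,0.3],[1,0,-0.2,5.2,0,0,0.3],[1,0,-0.2,5.2,0,0,0.3],[-1,0,-0.2,5.2,0,0,0.3],[-1,0,-0.2,5.2,0,0,0.3],[-1,0,-0.2,5.2,0,0,0.3],[-1,0,-0.2,5.2,0,0,0.3],[-1,0,-0.2,5.2,0,0,0.3],[-1,0,-0.2,5.2,0,0,0.3]]]'
```

```text
time_s: 4.75
eef_pos: [0.5198, -0.017, 0.0796]
eef_rot: [-0.26, 0.74, 0.451, 0.426]
wrist_force: [-2.1, -1.9, 3.2]
opening: 0.196
grasp_force: 59.4
```

```bash
cat >> h.py <<'E'
G0=(np.array([.5198,-.017,.0796]),R.from_quat([.74,.451,.426,-.26]))
J0=(np.array([.5574,.0561,0]),R.from_euler('z',63,degrees=True))
rel=J0[1].inv()*G0[1]; relp=J0[1].inv().apply(G0[0]-J0[0])
def jug(yaw,tilt,base=None,lip=None):
    r=R.from_euler('ZY',[yaw,tilt],degrees=True)
    if base is None: base=np.array(lip)-r.apply([.091,0,.15])
    return np.array(base)+r.apply(relp),r*rel
E
cat > plan.py <<'E'
from kin import *
lip=[.475,.285,.18]
W=dict(lift=jug(63,0,[.557,.056,.1]),w1=jug(90,0,[.49,.08,.14]),w2=jug(90,60,lip=[.475,.285,.22]))
for t in(72,85,100,112):W[f't{t}']=jug(90,t,lip=lip)
def ik(p,r,x0):
    f=lambda q:np.r_[fk(q,L)[1]-p,(fk(q,L)[2].inv()*r).as_rotvec()*.3]
    s=least_squares(f,x0);return s.x,np.abs(s.fun).max()
if __name__=='__main__':
    q=np.array(status.get_obs()['q'])
    for k,(p,r) in W.items():
        q,e=ik(p,r,q);print(k,p.round(3),q.round(2),round(e,4))
    for k in('lift','w1','w2'):rows(*W[k])
E
python3 plan.py
```

```text
lift [ 0.519 -0.017  0.18 ] [-0.85  0.22  2.05  0.94  1.49 -0.78] 0.0
w1 [ 0.49  -0.002  0.22 ] [-0.73  0.37  1.76  0.72  1.8  -0.86] 0.0
w2 [0.475 0.137 0.335] [ 0.06 -0.03  1.61 -0.    1.56  0.06] 0.0
t72 [0.475 0.165 0.323] [ 0.25  0.07  1.55 -0.21  1.57  0.26] 0.0
t85 [0.475 0.2   0.346] [ 0.44  0.21  1.39 -0.4   1.72  0.41] 0.0
t100 [0.475 0.246 0.363] [ 0.6   0.42  1.19 -0.6   1.91  0.51] 0.0
t112 [0.475 0.285 0.367] [ 0.71  0.61  1.02 -0.75  2.06  0.53] 0.0
row [8.6, -0.0, -5.0] [-0.1, -0.0, 0.0]
row [12.1, -3.4, -7.1] [23.3, -0.0, -13.5]
row [27.9, -11.1, -2.7] [13.9, -58.8, -24.7]
```

```bash
python3 -m handwheel '[[[-1,0.9,0,-0.5,0,0,0],[-1,2.6,0,-1.5,0,0,0],[-1,5,0,-3,0,0,0],[-1,8.6,0,-5,0,0,0],[-1,9.5,-1,-5.5,6,0,-3.5],[-1,10.5,-2,-6.2,12,0,-7],[-1,11.5,-3,-6.8,18,0,-10],[-1,12.1,-3.4,-7.1,23.3,0,-13.5],[-1,12.1,-3.4,-7.1,23.3,0,-13.5],[-1,12.1,-3.4,-7.1,23.3,0,-13.5]]]'
python3 - <<'E'
from plan import *
for k in('w1','w2','t72'):rows(*W[k])
c=camera('top');cv2.imwrite('pics/t2.png',c['frame'][130:310,100:340].repeat(3,0).repeat(3,1))
E
```

```text
time_s: 6.0
eef_pos: [0.4891, -0.0016, 0.2193]
eef_rot: [-0.353, 0.615, 0.61, 0.353]
wrist_force: [-1.1, 0.0, -1.4]
opening: 0.199
grasp_force: 58.7
row [-0.0, 0.1, -0.1] [0.0, -0.0, -0.2]
row [17.0, -1.6, 6.2] [-0.2, -60.0, -0.4]
row [17.3, -1.6, 9.2] [-0.3, -72.0, -0.4]
```

View pics/t2.png

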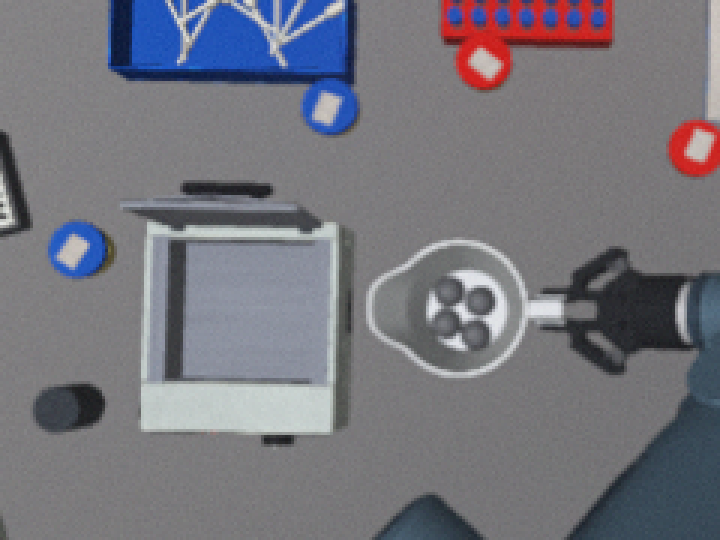

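The top view shows the jug's spout at (370,305) facing the well (245,310), with all four balls inside. Next I'll go over the well.

```bash
python3 -m handwheel '[[[-1,3,-0.2,0,0,-6,0],[-1,5.5,-0.4,0.8,0,-14,0],[-1,8,-0.7,1.7,0,-23,0],[-1,10.5,-1,2.8,0,-32,0],[-1,12.5,-1.2,3.8,0,-41,0],[-1,14.5,-1.4,4.8,0,-50,0],[-1,16,-1.5,5.6,0,-56,0],[-1,17,-1.6,6.2,0,-60,0],[-1,17,-1.6,6.2,0,-60,0],[-1,17,-1.6,6.2,0,-60,0]]]'
python3 - <<'E'
from plan import *
for t in(70,78,85,92,100,108,112):W[f't{t}']=jug(90,t,lip=lip);rows(*W[f't{t}'])
E
```

```text
time_s: 7.3
eef_pos: [0.4736, 0.1367, 0.3347]
eef_rot: [-0.001, 0.709, 0.705, -0.001]
wrist_force: [-0.8, 0.1, -1.7]
opening: 0.198
grasp_force: 58.6
row [2.3, 0.1, 1.6] [-0.4, -10.1, -0.2]
row [4.3, 0.1, -0.0] [-0.5, -18.1, -0.2]
row [6.3, 0.1, -1.2] [-0.5, -25.1, -0.2]
row [8.4, 0.1, -2.1] [-0.5, -32.1, -0.2]
row [10.9, 0.0, -2.8] [-0.6, -40.1, -0.2]
row [13.5, 0.0, -3.2] [-0.6, -48.1, -0.2]
row [14.8, 0.0, -3.2] [-0.6, -52.1, -0.2]
```

```bash
python3 -m handwheel '[[[-1,2.3,0.1,2,0,-10,0],[-1,3.3,0.1,1.3,0,-14,0],[-1,4.3,0.1,0.5,0,-18,0],[-1,5.3,0.1,-0.2,0,-21.5,0],[-1,6.3,0.1,-0.7,0,-25,0],[-1,7.3,0.1,-1.2,0,-28.5,0],[-1,8.4,0.1,-1.6,0,-32,0],[-1,9.6,0,-2,0,-36,0],[-1,10.9,0,-2.3,0,-40,0],[-1,10.9,0,-2.3,0,-40,0]]]'
python3 - <<'E'
from plan import *
for t in(104,108,112):rows(*jug(90,t,lip=[.475,.285,.175]))
E
```

```text
time_s: 8.55
eef_pos: [0.4748, 0.2459, 0.3564]
eef_rot: [0.24, 0.665, 0.663, -0.245]
wrist_force: [0.5, 0.4, -1.9]
opening: 0.202
grasp_force: 59.5
row [0.7, -0.0, -1.1] [-0.7, -4.0, 0.1]
row [1.6, -0.0, -2.0] [-0.7, -8.0, 0.1]
row [2.6, -0.0, -2.9] [-0.7, -12.0, 0.1]
```

```bash
python3 -m handwheel '[[[-1,0.7,0,-1.1,0,-4,0],[-1,1.6,0,-2,0,-8,0],[-1,2.6,0,-2.9,0,-12,0],[-1,2.6,0,-2.9,0,-12,0],[-1,2.6,0,-2.9,0,-12,0],[-1,2.6,0,-2.9,0,-12,0],[-1,2.6,0,-2.9,0,-12,0],[-1,2.6,0,-2.9,0,-12,0]]]'
python3 - <<'E'
from h import *
c=camera('side');cv2.imwrite('pics/s3.png',c['frame'][90:240,130:330].repeat(4,0).repeat(4,1))
E
```

```text
time_s: 9.55
eef_pos: [0.4751, 0.2844, 0.3643]
eef_rot: [0.309, 0.637, 0.634, -0.311]
wrist_force: [-0.2, -1.0, -1.8]
opening: 0.202
grasp_force: 59.6
```

View pics/s3.png

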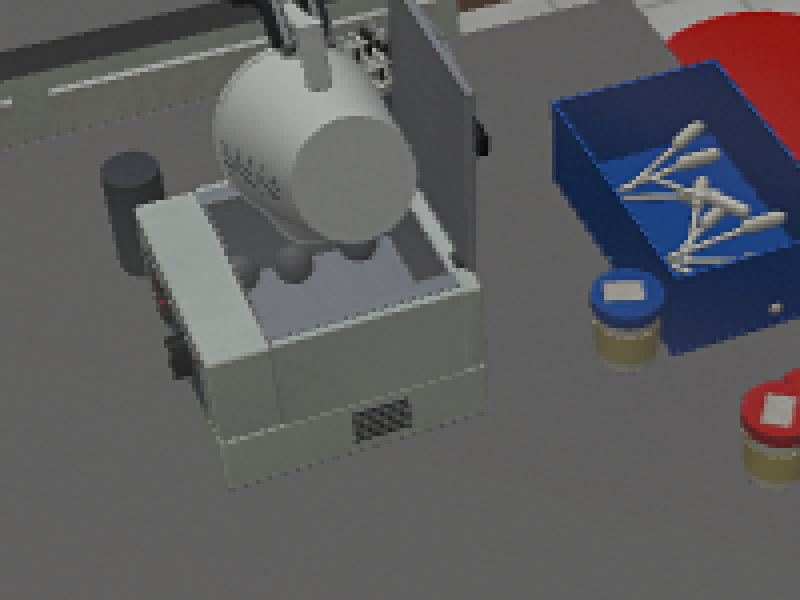

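Three balls are visible in the well at (240,270), (295,262) and (360,248), and the fourth may be hidden behind the jug. I'll untip and check from the top.

Run:
```python
from plan import *
rows(*jug(90,90,lip=[.475,.28,.19]));rows(*jug(90,70,lip=[.475,.275,.21]));rows(*jug(90,50,lip=[.48,.26,.25]))
```

```text
row [-4.5, -0.0, 6.0] [-0.4, 21.9, 0.0]
row [-7.1, 0.0, 11.6] [-0.4, 41.9, 0.0]
row [-9.6, 0.6, 16.6] [-0.3, 61.9, -0.0]
```

```bash
python3 -m handwheel '[[[-1,-1.5,0,2,0,7,0],[-1,-3,0,4,0,15,0],[-1,-4.5,0,6,0,22,0],[-1,-5.8,0,8.9,0,32,0],[-1,-7.1,0,11.6,0,42,0],[-1,-8.4,0.3,14.2,0,52,0],[-1,-9.6,0.6,16.6,0,62,0],[-1,-9.6,0.6,16.6,0,62,0]]]'
python3 - <<'E'
from plan import *
rows(*jug(90,25,[.5,.08,.18]));rows(*jug(90,0,[.5,.06,.14]));rows(*jug(70,0,[.535,.05,.1]))
E
```

```text
time_s: 10.6
eef_pos: [0.4803, 0.0889, 0.3371]
eef_rot: [-0.061, 0.71, 0.699, 0.061]
wrist_force: [-0.5, -0.0, -1.8]
opening: 0.198
grasp_force: 59.4
row [-5.7, 2.0, 4.1] [0.0, 25.0, -0.7]
row [-12.9, 2.1, 9.7] [0.3, 50.0, -0.6]
row [-14.1, 2.8, 13.5] [-11.5, 49.5, 16.3]
```

```bash
python3 -m handwheel '[[[-1,-2.8,1,2,0,12,0],[-1,-5.7,2,4.1,0,25,0],[-1,-9.3,2.1,6.9,0,37,0],[-1,-12.9,2.1,9.7,0,50,0],[-1,-12.9,2.1,9.7,0,50,0],[-1,-12.9,2.1,9.7,0,50,0]]]'
python3 - <<'E'
from plan import *
rows(*jug(70,0,[.545,.05,.1]));rows(*jug(70,0,[.545,.05,0.02]));rows(*jug(70,0,[.545,.05,0.0]))
c=camera('top');cv2.imwrite('pics/t3.png',c['frame'][130:310,100:340].repeat(3,0).repeat(3,1))
E
```

```text
time_s: 11.35
eef_pos: [0.4997, -0.0157, 0.2176]
eef_rot: [-0.355, 0.615, 0.61, 0.352]
wrist_force: [0.4, 0.1, -2.2]
opening: 0.198
grasp_force: 59.5
row [-3.8, 1.7, 0.9] [-17.5, -0.0, 9.7]
row [-10.8, 1.8, 4.9] [-17.5, -0.0, 9.7]
row [-12.5, 1.8, 5.9] [-17.5, -0.0, 9.7]
```

View pics/t3.png

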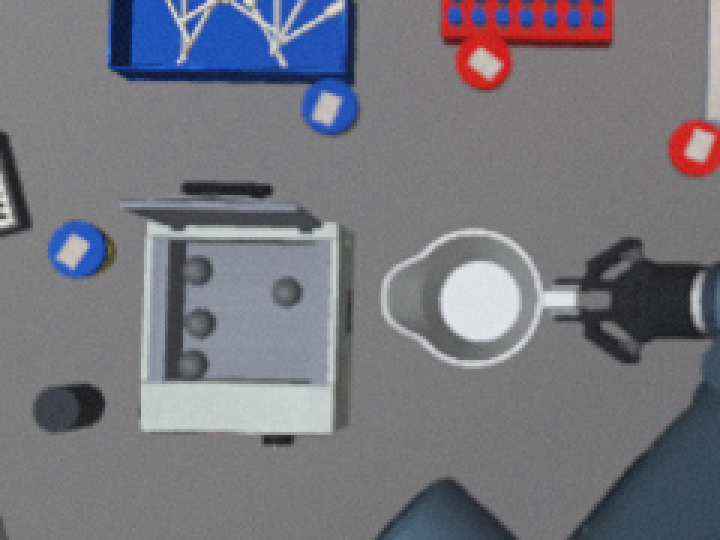

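All four balls are in the well, at (197,270), (287,292), (198,322) and (190,366), and the jug is empty. Next I'll set it down.

```bash
python3 -m handwheel '[[[-1,-1.9,0.9,0.5,-9,0,5],[-1,-3.8,1.7,0.9,-17.5,0,9.7],[-1,-6.5,1.8,2.4,-17.5,0,9.7],[-1,-9,1.8,3.9,-17.5,0,9.7],[-1,-10.8,1.8,4.9,-17.5,0,9.7],[-1,-11.4,1.8,5.3,-17.5,0,9.7],[-1,-11.8,1.8,5.5,-17.5,0,9.7],[-1,-12,1.8,5.6,-17.5,0,9.7],[-1,-12,1.8,5.6,-17.5,0,9.7]]]'
python3 - <<'E'
from plan import *
rows(*jug(70,0,[.545,.05,0.0]))
E
```

```text
time_s: 12.52
eef_pos: [0.5184, -0.0278, 0.0884]
eef_rot: [-0.283, 0.71, 0.497, 0.411]
wrist_force: [0.1, -0.3, -2.1]
opening: 0.203
grasp_force: 59.5
row [-0.8, -0.2, 0.4] [0.2, -0.0, 0.3]
```

```bash
python3 -m handwheel '[[[-1,-0.2,0,0.1,0,0,0],[-1,-0.35,0,0.2,0,0,0],[-1,-0.5,0,0.3,0,0,0],[-1,-0.5,0,0.3,0,0,0]]]'; python3 -c "
from plan import *
rows(*jug(70,0,[.545,.05,0.0]))"
```

```text
time_s: 13.02
eef_pos: [0.5181, -0.0275, 0.082]
eef_rot: [-0.284, 0.71, 0.496, 0.411]
wrist_force: [-0.6, -0.7, -1.5]
opening: 0.204
grasp_force: 59.5
row [-0.2, -0.2, 0.1] [0.2, -0.1, 0.3]
```

```bash
python3 -m handwheel '[[[-1,-0.1,0,0.05,0,0,0],[-1,-0.15,0,0.1,0,0,0],[-1,-0.2,0,0.1,0,0,0],[-1,-0.2,0,0.1,0,0,0]]]'
```

```text
time_s: 13.52
eef_pos: [0.5181, -0.0276, 0.08]
eef_rot: [-0.284, 0.71, 0.496, 0.411]
wrist_force: [-0.1, 0.5, -0.5]
opening: 0.2
grasp_force: 59.5
```

```bash
python3 -m handwheel '[[[-1,-0.05,0,0.03,0,0,0],[-1,-0.1,0,0.05,0,0,0],[-1,-0.1,0,0.05,0,0,0]]]'
```

```text
time_s: 13.9
eef_pos: [0.5183, -0.028, 0.0794]
eef_rot: [-0.284, 0.71, 0.496, 0.412]
wrist_force: [-1.8, -3.6, 6.2]
opening: 0.201
grasp_force: 60.4
```

```bash
python3 -m handwheel '[[[-0.4,0,0,0,0,0,0],[0,0,0,0,0,0,0],[0.5,0,0,0,0,0,0],[1,0,0,0,0,0,0],[1,0,0,0,0,0,0],[1,0,0,-1.5,0,0,0],[1,0,0,-4,0,0,0],[1,0,0,-8,0,0,0],[1,0,0,-12,0,0,0],[1,0,0,-12,0,0,0]]]'
python3 - <<'E'
from h import *
c=camera('top');P=pts(c)
s=P[185:245,225:300].reshape(-1,3);q=s[(s[:,2]>.138)&(s[:,2]<.165)];print('rim z',np.median(q[:,2]),q.min(0),q.max(0))
b=P[220:252,158:206].reshape(-1,3)
LL=P[175:215,135:222].reshape(-1,3);k=(LL[:,2]>.30)&(LL[:,2]<.36);print('edge',LL[k].mean(0),LL[k].min(0),LL[k].max(0))
# inner-face line fit
k=(LL[:,2]>.17)&(LL[:,2]<.32)&(LL[:,0]<.6);pf=np.polyfit(LL[k][:,2],LL[k][:,0],1);print('x=%.3f*z+%.3f'%tuple(pf))
bar=LL[(LL[:,0]>.603)&(LL[:,2]>.17)];print('bar',len(bar),bar.min(0),bar.max(0))
E
```

```text
time_s: 15.15
eef_pos: [0.4823, -0.1291, 0.1405]
eef_rot: [-0.281, 0.711, 0.496, 0.412]
wrist_force: [0.1, -0.3, 0.3]
opening: 1.002
grasp_force: 0.0
rim z 0.1474844307252361 [ 0.47932178 -0.03623861  0.13808082] [0.61473508 0.13897979 0.15990936]
edge [0.58633169 0.32259738 0.31970457] [0.58036124 0.23716771 0.30059833] [0.5977391  0.40934076 0.33234615]
x=0.088*z+0.559
bar 118 [0.60313399 0.27828005 0.23526436] [0.61595319 0.3714597  0.25591399]
```

The jug stands upright (rim z .147). The lid is at about 95 degrees with its hinge at x≈.572. Next is the lid-closing path.

```bash
cat > lid.py <<'E'
from kin import *
T=tool(0,90,1)
def C(q,r=.14,w=.011,gap=0):
    q=np.radians(q);return np.array([.572-r*np.cos(q)+(.008+gap)*np.sin(q)+w,.325,.15+r*np.sin(q)+(.008+gap)*np.cos(q)])
E
python3 - <<'E'
from lid import *
from plan import ik
q=np.array(status.get_obs()['q']);p,r=tcp()
rows(p+[0,0,.3],r);rows([.66,.325,.45],T)
for t in([.66,.325,.45],[.66,.325,.3],C(45),C(0)):
    q,e=ik(np.array(t),T,q);print(t,q.round(2),round(e,4))
E
```

```text
row [25.9, 0.2, -15.1] [0.0, 0.0, 0.0]
row [51.2, 1.1, 26.4] [-35.9, -52.3, 63.0]
[0.66, 0.325, 0.45] [ 0.31  0.97 -0.    0.    2.17  1.88] 0.0001
[0.66, 0.325, 0.3] [ 0.31  1.59 -0.84  0.    2.39  1.88] 0.0
[0.4896619 0.325     0.2546518] [ 0.4   1.93 -1.49  0.    2.7   1.97] 0.0
[0.443 0.325 0.158] [ 0.43  2.2  -1.73 -0.    2.68  2.  ] 0.0
```

Run:
```python
from lid import *
p,r=tcp();print(np.round(status.get_obs()['q'],2))
lo=[-2.99,-.89,.3,-1.14,0,-3.12];hi=[2.99,2.07,2.58,4.28,2.63,3.12]
for fl in(1,0):
  T=tool(0,90,fl);q=np.array([.1,.6,1.2,0.1,1.3,1.9 if fl else -1.2])
  for t in([.635,.17,.36],[.635,.325,.36],[.635,.325,.3],C(45),C(0)):
    f=lambda q:np.r_[fk(q,L)[1]-t,(fk(q,L)[2].inv()*T).as_rotvec()*.3]
    s=least_squares(f,q,bounds=(lo,hi));q=s.x;print(fl,np.round(t,3),q.round(2),round(np.abs(s.fun).max(),4))
  rows(p+[0,0,.22],r);rows([.6,.12,.37],T);rows([.635,.17,.36],T)
```

```text
[-1.    0.48  1.81  0.77  1.63 -0.93]
1 [0.635 0.17  0.36 ] [0.09 0.42 1.04 0.   1.68 1.66] 0.0
1 [0.635 0.325 0.36 ] [0.32 0.6  0.79 0.   1.75 1.89] 0.0
1 [0.635 0.325 0.3  ] [ 0.32  0.58  0.95 -0.    1.62  1.89] 0.0
1 [0.49  0.325 0.255] [ 0.4   0.24  1.49 -0.    1.42  1.97] 0.0
1 [0.443 0.325 0.158] [ 0.43  0.2   1.73 -0.    1.21  2.  ] 0.0
row [19.0, 0.2, -11.1] [0.0, 0.0, 0.0]
row [33.6, 2.6, 12.0] [-35.9, -52.3, 63.0]
row [35.7, 4.1, 17.6] [-35.9, -52.3, 63.0]
0 [0.635 0.17  0.36 ] [ 0.09  0.42  1.04  0.    1.68 -1.48] 0.0
0 [0.635 0.325 0.36 ] [ 0.32  0.6   0.79  0.    1.75 -1.25] 0.0
0 [0.635 0.325 0.3  ] [ 0.32  0.58  0.95 -0.    1.62 -1.25] 0.0
0 [0.49  0.325 0.255] [ 0.4   0.24  1.49 -0.    1.42 -1.17] 0.0
0 [0.443 0.325 0.158] [ 0.43  0.2   1.73 -0.    1.21 -1.14] 0.0
row [19.0, 0.2, -11.1] [0.0, 0.0, 0.0]
row [33.6, 2.6, 12.0] [57.1, -39.2, -98.7]
row [35.7, 4.1, 17.6] [57.1, -39.2, -98.7]
```

```bash
python3 -m handwheel '[[[-1,5,0,-3,0,0,0],[-1,10,0,-6,0,0,0],[-1,15,0.2,-9,0,0,0],[-1,19,0.2,-11,0,0,0],[-1,22,0.5,-7,-6,-9,10.5],[-1,25,1,-2,-12,-17.4,21],[-1,28,1.5,3,-18,-26,31.5],[-1,31,2,7,-24,-35,42],[-1,32.5,2.4,10,-30,-43.6,52.5],[-1,33.6,2.6,12,-35.9,-52.3,63]]]'
python3 - <<'E'
from lid import *
print(np.round(status.get_obs()['q'],2));rows([.635,.17,.36],T);rows([.64,.325,.36],T);rows([.64,.325,.3],T)
E
```

```text
time_s: 16.45
eef_pos: [0.5974, 0.1213, 0.3691]
eef_rot: [-0.11, 0.964, 0.19, 0.15]
wrist_force: [-0.1, -1.1, -0.7]
opening: -0.002
grasp_force: 0.0
[-0.16 -0.02  1.59  0.32  1.37  0.99]
row [4.6, -2.8, 3.1] [-12.7, -17.3, 22.0]
row [10.2, -16.6, 7.4] [-12.7, -17.3, 22.0]
row [8.3, -15.6, 13.0] [-12.7, -17.3, 22.0]
```

```bash
python3 -m handwheel '[[[-1,4.6,-2.8,3.1,-6,-9,11],[-1,4.6,-2.8,3.1,-12.7,-17.3,22],[-1,4.6,-2.8,3.1,-12.7,-17.3,22],[-1,4.6,-2.8,3.1,-12.7,-17.3,22],[-1,6,-6,4.2,-12.7,-17.3,22],[-1,8,-11,5.7,-12.7,-17.3,22],[-1,10.2,-16.6,7.4,-12.7,-17.3,22],[-1,10.2,-16.6,7.4,-12.7,-17.3,22],[-1,10.2,-16.6,7.4,-12.7,-17.3,22]]]'
python3 - <<'E'
from lid import *
print(np.round(status.get_obs()['q'],2));rows([.64,.325,.3],T)
for a in(95,90,80,70,60,50):rows(C(a),T)
E
```

```text
time_s: 17.58
eef_pos: [0.6393, 0.3223, 0.3601]
eef_rot: [-0.002, 1.0, 0.002, 0.002]
wrist_force: [0.2, -0.3, -0.1]
opening: -0.001
grasp_force: 0.0
[0.3  0.43 1.03 0.   1.67 1.87]
row [0.0, -0.2, 6.0] [-0.2, -0.2, 0.2]
row [-3.6, -0.3, 7.1] [-0.2, -0.2, 0.2]
row [-4.9, -0.3, 7.0] [-0.2, -0.2, 0.2]
row [-7.3, -0.3, 7.1] [-0.2, -0.2, 0.2]
row [-9.7, -0.3, 7.6] [-0.2, -0.2, 0.2]
row [-12.0, -0.3, 8.4] [-0.2, -0.2, 0.2]
row [-14.0, -0.3, 9.7] [-0.2, -0.2, 0.2]
```

```bash
python3 -m handwheel '[[[-1,0,-0.3,4,0,0,0],[-1,0,-0.3,7,0,0,0],[-1,-2,-0.3,7,0,0,0],[-1,-3.6,-0.3,7.1,0,0,0],[-1,-4.9,-0.3,7,0,0,0],[-1,-6.1,-0.3,7,0,0,0],[-1,-7.3,-0.3,7.1,0,0,0],[-1,-8.5,-0.3,7.3,0,0,0],[-1,-9.7,-0.3,7.6,0,0,0],[-1,-9.7,-0.3,7.6,0,0,0]]]'
python3 - <<'E'
from lid import *
for a in(60,50,40,30,20,10,5,0):rows(C(a),T)
c=camera('side');cv2.imwrite('pics/s4.png',c['frame'][70:220,130:330].repeat(4,0).repeat(4,1))
E
```

```text
time_s: 18.82
eef_pos: [0.5415, 0.3265, 0.2839]
eef_rot: [-0.002, 1.0, 0.002, 0.001]
wrist_force: [-0.0, 1.5, -0.3]
opening: -0.001
grasp_force: 0.0
row [-2.2, 0.1, 0.9] [-0.2, -0.1, 0.2]
row [-4.2, 0.1, 2.1] [-0.2, -0.1, 0.2]
row [-6.1, 0.1, 3.8] [-0.2, -0.1, 0.2]
row [-7.6, 0.1, 5.7] [-0.2, -0.1, 0.2]
row [-8.7, 0.2, 7.8] [-0.2, -0.1, 0.2]
row [-9.5, 0.2, 10.2] [-0.2, -0.1, 0.2]
row [-9.7, 0.2, 11.4] [-0.2, -0.1, 0.2]
row [-9.9, 0.2, 12.6] [-0.2, -0.1, 0.2]
```

View pics/s4.png

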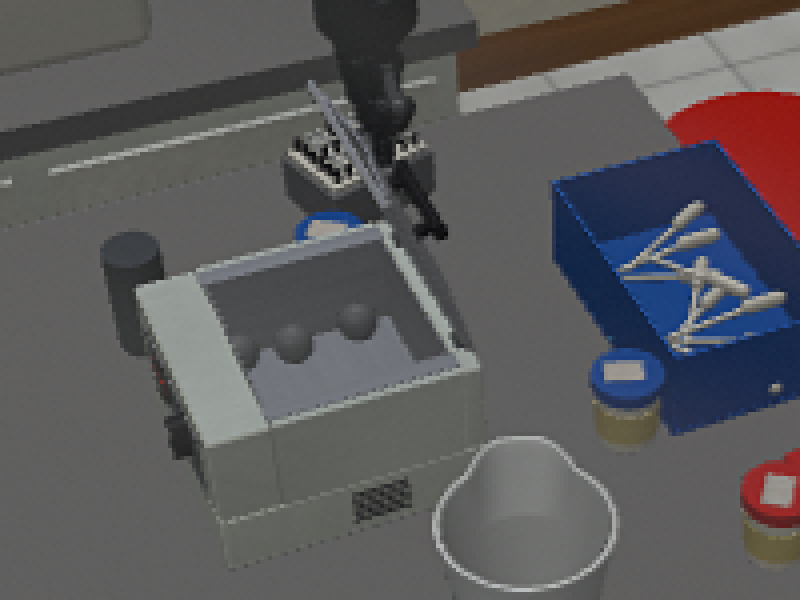

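The finger has the lid down to about 60 degrees, from its free edge at (310,85) to its hinge at (460,350). I'll continue the arc.

```bash
python3 -m handwheel '[[[-1,-2.2,0.1,0.9,0,0,0],[-1,-3.2,0.1,1.5,0,0,0],[-1,-4.2,0.1,2.1,0,0,0],[-1,-5.2,0.1,2.9,0,0,0],[-1,-6.1,0.1,3.8,0,0,0],[-1,-6.9,0.1,4.7,0,0,0],[-1,-7.6,0.1,5.7,0,0,0],[-1,-8.2,0.2,6.7,0,0,0],[-1,-8.7,0.2,7.8,0,0,0],[-1,-9.1,0.2,8.8,0,0,0]]]'
python3 - <<'E'
from lid import *
for a in(10,5,0):rows(C(a),T)
E
```

```text
time_s: 20.12
eef_pos: [0.4518, 0.3237, 0.1949]
eef_rot: [-0.001, 1.0, 0.001, 0.001]
wrist_force: [-0.5, -0.6, 1.9]
opening: -0.002
grasp_force: 0.9
row [-0.5, -0.1, 1.3] [-0.1, -0.1, 0.1]
row [-0.8, -0.1, 2.5] [-0.1, -0.1, 0.1]
row [-0.9, -0.1, 3.7] [-0.1, -0.1, 0.1]
```

Now slow for the final part, about 3 mm per row.

```bash
python3 -m handwheel '[[[-1,-0.2,0,0.5,0,0,0],[-1,-0.4,0,1,0,0,0],[-1,-0.5,0,1.4,0,0,0],[-1,-0.6,0,1.8,0,0,0],[-1,-0.7,0,2.2,0,0,0],[-1,-0.8,0,2.5,0,0,0],[-1,-0.8,0,2.8,0,0,0],[-1,-0.9,0,3.1,0,0,0],[-1,-0.9,0,3.3,0,0,0],[-1,-0.9,0,3.5,0,0,0]]]'
```

```text
time_s: 21.38
eef_pos: [0.4432, 0.324, 0.1606]
eef_rot: [-0.001, 1.0, 0.001, 0.001]
wrist_force: [-0.5, -1.0, 1.5]
opening: 0.001
grasp_force: 0.7
```

```bash
python3 -m handwheel '[[[-1,0,0,0.1,0,0,0],[-1,0,0,0.2,0,0,0],[-1,0,0,0.3,0,0,0],[-1,0,0,0.35,0,0,0],[-1,0,0,0.35,0,0,0]]]'
```

```text
time_s: 22.0
eef_pos: [0.4433, 0.324, 0.1585]
eef_rot: [-0.001, 1.0, 0.001, 0.002]
wrist_force: [-5.5, -2.5, 10.2]
opening: -0.001
grasp_force: 5.0
```

```bash
python3 -m handwheel '[[[-1,0,0,0.1,0,0,0],[-1,0,0,0.1,0,0,0],[-1,0,0,-1,0,0,0],[-1,0,0,-4,0,0,0],[-1,0,0,-9,0,0,0],[-1,-6,0,-15,0,0,0],[-1,-12,0,-18,0,0,0],[-1,-12,0,-18,0,0,0],[-1,-12,0,-18,0,0,0],[-1,-12,0,-18,0,0,0]]]'
python3 - <<'E'
from h import *
c=camera('top');P=pts(c);cv2.imwrite('pics/t9.png',c['frame'])
for n,(u0,u1,v0,v1) in dict(front=(160,205,246,252),mid=(160,205,240,246),back=(160,205,206,212)).items():
    q=P[v0:v1,u0:u1].reshape(-1,3);print(n,np.nanmedian(q,0).round(3))
s=camera('side');cv2.imwrite('pics/s9.png',s['frame'][90:290,110:350].repeat(3,0).repeat(3,1))
S=pts(s);m=(S[...,0]>.40)&(S[...,0]<.56)&(S[...,1]>.245)&(S[...,1]<.27)&(S[...,2]>.1)&(S[...,2]<.3)
q=S[m];print(len(q),np.polyfit(q[:,0],q[:,2],1),np.median(q[:,2]))
E
```

```text
time_s: 23.25
eef_pos: [0.3234, 0.3231, 0.3364]
eef_rot: [-0.001, 1.0, 0.001, 0.002]
wrist_force: [0.6, 0.2, -0.1]
opening: -0.002
grasp_force: 0.0
front [0.434 0.311 0.164]
mid [0.454 0.312 0.163]
back [0.564 0.315 0.161]
315 [0.00025687 0.16098812] 0.16121822916858863
```

View pics/s9.png

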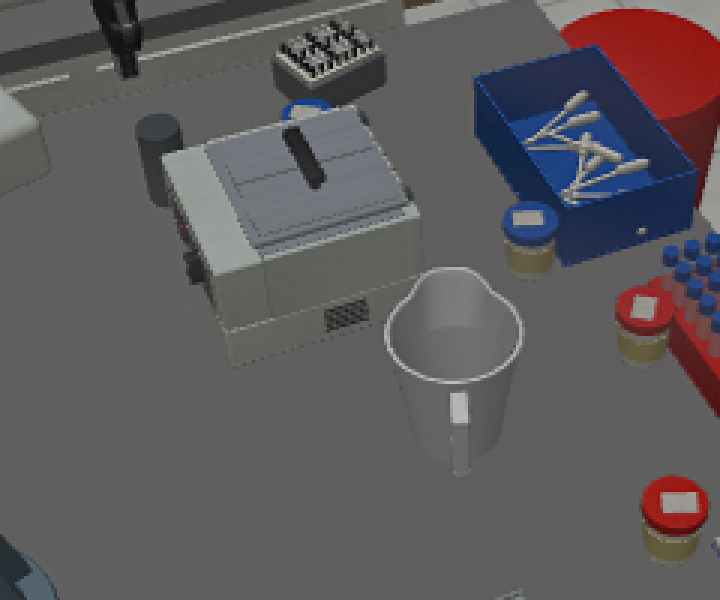

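The lid (305,180) lies flat and level on the bath. The jug stands upright at (455,360), the cups and canister are undisturbed, and the arm touches nothing.

```bash
python3 -c "
from bench import ctrl
print(ctrl.hand_in())"
```

```text
the job is handed in; nothing more can be done
None
```

I tipped all four balls into the bath, stood the empty jug upright on the bench, closed the lid flat and handed the job in at about 23 s; I saw no sign that the cups, bottle or canister moved, though I didn't re-check the bottle at the end.

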